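# Flip the rack status tags

### The arm

A 7-joint arm with a two-finger parallel gripper is mounted at the origin on the work surface. World frame = base frame: x ahead of the robot, y to its left, z up, the work surface at z = 0. Lengths are in m, angles in degrees, forces in N, time in s.
With the tool pointing down it reaches from about 0.425 to 0.875 m from the base axis. Payload 8.4 kg.
Tool frame: the origin (TCP) lies midway between the tips of the shut fingers; the grasp point (between the pads) lies behind it (ctrl.pinch_z is the z of the grasp point in the tool frame, in m); z points along the fingers, y is the line along which they close (so a half turn about z gives the same grasp; the last joint's range is limited). The gripper opens to 85 mm and grips with 20 to 120 N. Pads are 22 mm wide; open, the fingers measure 114 mm over their backs; the gripper's body (76 mm by 85 mm) begins 54 mm behind the grasp point. The pads swing forward as they close: fully open they stand 13 mm farther back than shut.
Start: joints at [58.373, 19.091, 2.286, 83.961, -0.768, 76.965, -3.352], TCP at [0.284, -0.584, 0.231] pointing down, gripper open.
Joint ranges: [-147.57, 147.57], [-21.85, 119.76], [-74.77, 79.35], [14.55, 137.4], [-85.83, 265.84], [4.83, 119.75], [-152.11, 152.11]. Speed limits (degrees/s): [127.2, 127.2, 159.86, 159.86, 180, 180, 180].

### API

Orientations are given as a 3x3 rotation matrix whose columns are the frame's x, y, z axes.
In Python, from bench import ctrl, snapshot gives the robot as it stands.
- The arm moves only by the tool play_rows, never from a script. Its argument "targets" is a list of rows, each a list of 3 entries, a list of its own where there are three numbers: the turn, a rotation vector about the tool's x, y, z in degrees, then the shift along the tool's x, y, z in mm, then the opening, from 0 (shut) to 1 (fully open). In form: [[[wx, wy, wz], [tx, ty, tz], hand], ...]. A call has 1 to 20 rows; each row shifts and turns the commanded pose from where the row before left it, along the tool's axes as they then stand; what a row does not reach is not made up. A row lasts 1/12 s, in which the tool goes at most 41.7 mm and 7.16 degrees, less where a joint would pass 70% of its speed; a pose out of reach is approached as far as the arm can. A call with a gripper value outside its range is refused whole. The fingers move at their own pace and stop on an object; "grip_force" is the grip in N (left out, the last holds). Time passes only in rows, so rows that do not move let the fingers close. It gives the time, the measured TCP pose, the force, the opening and the grip force at its end, in the units of the state.
- ctrl.get_state(): the state, without advancing time (a new reading comes with each control period).
- snapshot(name): name is "side" or "top" or "wrist"; returns a dict with "frame" (420x560x3 uint8, blue, green, red), "K" (3x3 intrinsics, pixels), "xyz" and "rotation" of the camera in the world; the wrist camera has in their place "hand_eye" (4x4, takes a point from camera to tool coordinates, whose origin is the TCP and whose axes are the flange's). Camera axes: x right, y down, z forward; pixel columns grow to the right and rows downward; lengths in m; the calibration is good to about 2 mm. A picture is of the moment at which its call begins: read the wrist's pose just before it. There is no depth.
- ctrl.close_job(): hands the job in; it is judged then, once.
The state is a dict: "t": time; "q": joint angles; "joint_velocities": joint speeds; "joint_torque": joint torques, N m; "tcp_pos": TCP position; "eef_rot": TCP orientation; "force": force on the tool from outside, world axes, zero at the start; "torque": the same for the moment, N m; "gripper_width": finger opening in m; "grasp_force": force on a finger pad.
Only numpy, scipy, OpenCV 4.12 (cv2) and the standard library are available. Lean on these libraries where they do the work, as an engineer would, in place of code of your own. Each camera call takes 0.05 s, during which the arm holds its last target. There are 200 camera calls.

### The job

Push the flip tags over with a fingertip so that only the full racks show green: the tag in line with each rack that has a tube in every hole must lie green side up, and the tag in line with each rack that has any empty hole must lie red side up. Do not lift, shift or knock over the racks or the bottle, pot and box around the board.

Things in the scene. Friction and masses are not known exactly. Their poses are not given: they have to be found in the camera images.
- board: fixed pale board on the bench, 320 (x) x 460 (y) x 12 mm; origin: centre of its underside. Four lanes along its y, at y = -157.5, -52.5, 52.5 and 157.5 mm; in each lane a tube rack stands centred at x = -105 mm (robot side) and a flip tag has its hinge line at x = +50 mm. Rack and tag of one lane belong together.
- tag_1 (a joint): flip tag: leaf 50 mm wide (y), 5 mm thick, with a white round bar (diameter 10, length 50 mm) along its free edge, bar axis 60 mm from the hinge axis; 45 g, swings freely, drops to the side it is tipped to. 0: lies to board +x, red face up; 2.443 rad: lies to -x (its rack), green face up; 1.222: upright. In both rest positions the free edge is 20 degrees above level, bar axis 63 mm above the bench
- tag_1_hinge (a point): middle of the hinge axis of tag_1, 42 mm above the bench; axes like the board's, hinge along y. The bar's axis lies 60 mm x cos(0.349 + joint value) along +x and 60 mm x sin(0.349 + joint value) up from here. The fixed stand stays within 32 mm in x, 30 mm in y, below the leaf: open room under the bar. Which tag is in which lane changes from run to run
- tag_2 (a joint): flip tag: leaf 50 mm wide (y), 5 mm thick, with a white round bar (diameter 10, length 50 mm) along its free edge, bar axis 60 mm from the hinge axis; 45 g, swings freely, drops to the side it is tipped to. 0: lies to board +x, red face up; 2.443 rad: lies to -x (its rack), green face up; 1.222: upright. In both rest positions the free edge is 20 degrees above level, bar axis 63 mm above the bench
- tag_2_hinge (a point): middle of the hinge axis of tag_2, 42 mm above the bench; axes like the board's, hinge along y. The bar's axis lies 60 mm x cos(0.349 + joint value) along +x and 60 mm x sin(0.349 + joint value) up from here. The fixed stand stays within 32 mm in x, 30 mm in y, below the leaf: open room under the bar. Which tag is in which lane changes from run to run
- tag_3 (a joint): flip tag: leaf 50 mm wide (y), 5 mm thick, with a white round bar (diameter 10, length 50 mm) along its free edge, bar axis 60 mm from the hinge axis; 45 g, swings freely, drops to the side it is tipped to. 0: lies to board +x, red face up; 2.443 rad: lies to -x (its rack), green face up; 1.222: upright. In both rest positions the free edge is 20 degrees above level, bar axis 63 mm above the bench
- tag_3_hinge (a point): middle of the hinge axis of tag_3, 42 mm above the bench; axes like the board's, hinge along y. The bar's axis lies 60 mm x cos(0.349 + joint value) along +x and 60 mm x sin(0.349 + joint value) up from here. The fixed stand stays within 32 mm in x, 30 mm in y, below the leaf: open room under the bar. Which tag is in which lane changes from run to run
- tag_4 (a joint): flip tag: leaf 50 mm wide (y), 5 mm thick, with a white round bar (diameter 10, length 50 mm) along its free edge, bar axis 60 mm from the hinge axis; 45 g, swings freely, drops to the side it is tipped to. 0: lies to board +x, red face up; 2.443 rad: lies to -x (its rack), green face up; 1.222: upright. In both rest positions the free edge is 20 degrees above level, bar axis 63 mm above the bench
- tag_4_hinge (a point): middle of the hinge axis of tag_4, 42 mm above the bench; axes like the board's, hinge along y. The bar's axis lies 60 mm x cos(0.349 + joint value) along +x and 60 mm x sin(0.349 + joint value) up from here. The fixed stand stays within 32 mm in x, 30 mm in y, below the leaf: open room under the bar. Which tag is in which lane changes from run to run
- rack_a: loose yellow tube rack, 60 (its x) x 84 (its y) x 44 mm, with 2 x 3 square holes; FULL: tubes in all six holes (purple caps reach 70 mm above its underside; tubes fixed in the rack). Origin at the centre of its underside, on the board 12 mm above the bench; about 0.3 kg. Which rack stands in which lane changes from run to run
- rack_b: loose yellow tube rack, 60 (its x) x 84 (its y) x 44 mm, with 2 x 3 square holes; FULL: tubes in all six holes (purple caps reach 70 mm above its underside; tubes fixed in the rack). Origin at the centre of its underside, on the board 12 mm above the bench; about 0.3 kg. Which rack stands in which lane changes from run to run
- rack_c: loose yellow tube rack, 60 (its x) x 84 (its y) x 44 mm, with 2 x 3 square holes; part filled, NOT full: three of six holes have tubes (purple caps reach 70 mm above its underside; tubes fixed in the rack). Origin at the centre of its underside, on the board 12 mm above the bench; about 0.3 kg. Which rack stands in which lane changes from run to run
- rack_d: loose yellow tube rack, 60 (its x) x 84 (its y) x 44 mm, with 2 x 3 square holes; empty, NOT full: no tubes at all. Origin at the centre of its underside, on the board 12 mm above the bench; about 0.3 kg. Which rack stands in which lane changes from run to run
- reagent: bystander: loose white bottle with a blue cap, 48 mm diameter, 100 mm tall, beside the board's +y end; origin at the centre of its underside
- pot: bystander: loose white sample pot with a yellow lid, 52 mm diameter, 60 mm tall, beside the board's -y end; origin at the centre of its underside
- tip_box: bystander: loose blue pipette-tip box with a grey lid, 62 x 87 x 44 mm, on the bench beyond the board's +x edge; origin at the centre of its underside

How it is judged:
By the outcome, as a careful person would: the job done as asked, in the order asked, and still so for the second after the job is handed in, with the robot touching nothing.
It also fails if it takes over 56 s, if anything falls off the work surface, if the arm or the gripper's body presses on something with over 40 N, if the wrist force passes 120 N, or if a joint passes its speed limit or range.

## Working session

There is one attempt and no reset: what is moved stays moved. The work goes in short steps, Python scripts to look and compute and a tool call to move; the robot and the scene stay as the last step left them, time stands still between calls to the robot, and variables do not carry over. Pictures are saved under pics/ and viewed, at most 10 in all, crops included, and the job is handed in when it is done.

Besides the shell and the picture viewer there is one more tool, called as a command line: name --argument value ..., lists and objects as JSON in quotes. play_rows: Moves the arm, as the interface text tells. Its arguments: {"type":"object","properties":{"targets":{"type":"array"},"grip_force":{"type":"number"}},"required":["targets"]}

```bash
mkdir -p pics; python3 - <<'E'
from bench import ctrl, snapshot
import cv2,numpy as np
np.set_printoptions(precision=4,suppress=True)
for n in("top","side"):
    s=snapshot(n);cv2.imwrite(f"pics/{n}0.png",s["frame"]);print(n,s["K"],s["xyz"],s["rotation"])
st=ctrl.get_state();print(st["t"],st["tcp_pos"],st["eef_rot"],ctrl.pinch_z,st["gripper_width"])
E
```

```text
top [[437.8507   0.     268.4946]
 [  0.     437.8507 210.0937]
 [  0.       0.       1.    ]] [0.4851 0.0131 0.9632] [[-0.0004 -0.9983  0.0583]
 [-1.      0.0008  0.0079]
 [-0.0079 -0.0583 -0.9983]]
side [[513.4301   0.     270.8518]
 [  0.     513.4301 209.6914]
 [  0.       0.       1.    ]] [0.0429 0.7257 0.8657] [[-0.8055 -0.4118  0.4261]
 [-0.5924  0.5406 -0.5973]
 [ 0.0156 -0.7336 -0.6794]]
0.1 [ 0.2842 -0.5841  0.2305] [[ 0.8992  0.4375 -0.0007]
 [ 0.4375 -0.8992  0.0012]
 [-0.0001 -0.0014 -1.    ]] -0.0187 0.08546135457388224
```

View pics/top0.png

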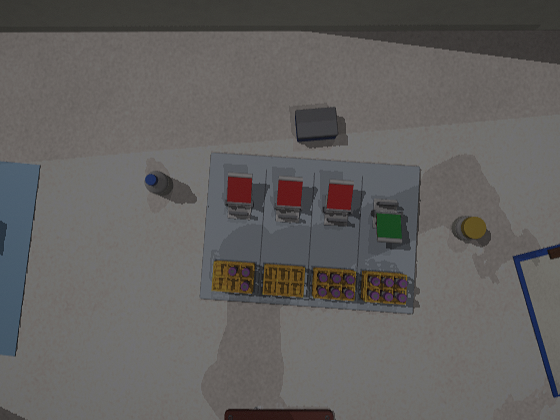

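View pics/side0.png

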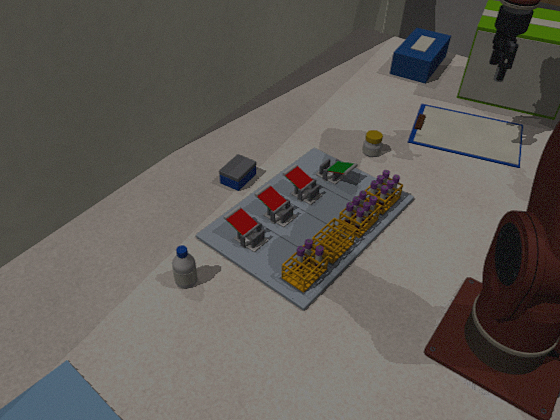

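The top view shows the lanes from +y (left) to -y as roughly part filled (rack at 234,278), empty (284,281), full (334,285) and full (385,288). The tags are red, red, red, green. So only tag lane y=-52.5 (leaf at 340,196) appears to need flipping to green. I'll zoom in to confirm that and measure the board.

```bash
cat > h.py <<'E'
import numpy as np,cv2
from bench import ctrl, snapshot
np.set_printoptions(precision=4,suppress=True)
def ray(s,uv,z):
    d=np.array(s["rotation"])@np.linalg.inv(s["K"])@np.array([*uv,1.]);c=np.array(s["xyz"])
    return c+d*(z-c[2])/d[2]
def proj(s,P):
    p=np.array(s["K"])@np.array(s["rotation"]).T@(np.array(P)-s["xyz"]);return p[:2]/p[2]
E
python3 - <<'E'
from h import *
print([a for a in dir(ctrl) if a[0]!='_'])
t=snapshot("top");sd=snapshot("side")
px=[(211,153),(419.5,166),(414,313),(202,298.5)] # +x+y,+x-y,-x-y,-x+y
C=np.array([ray(t,p,.012) for p in px]);print(C)
print([np.linalg.norm(C[i]-C[(i+1)%4]) for i in range(4)])
M=np.array([[.16,.23],[.16,-.23],[-.16,-.23],[-.16,.23]])
c=C[:,:2].mean(0);D=C[:,:2]-c
yaw=np.arctan2((M[:,0]*D[:,1]-M[:,1]*D[:,0]).sum(),(M*D).sum());print("centre",c,"yaw",np.degrees(yaw))
R=np.array([[np.cos(yaw),-np.sin(yaw)],[np.sin(yaw),np.cos(yaw)]])
np.savez("board.npz",c=c,R=R)
w=lambda x,y,z:[*(c+R@[x,y]),z]
big=[]
for s,box in((t,(190,140,240,190)),(sd,(190,140,240,180))):
    k=3;x0,y0,W,H=box
    im=cv2.resize(s["frame"][y0:y0+H,x0:x0+W],None,fx=k,fy=k,interpolation=cv2.INTER_CUBIC)
    im=cv2.convertScaleAbs(im,alpha=1.6)
    for P in [w(*m,.012) for m in M]+[w(.05+.0564,-.0525+d,.0625) for d in(-.025,.025)]+[w(.05,-.0525,.042)]:
        u=(proj(s,P)-[x0,y0]+.5)*k
        cv2.circle(im,tuple(int(v) for v in u),3,(255,255,0),1)
    big.append(im)
cv2.imwrite("pics/topz.png",big[0]);cv2.imwrite("pics/sidez.png",big[1])
print("hinge3",w(.05,-.0525,.042),"bar",w(.1064,-.0525,.0625))
for s in [t]: print("tipbox corner", [ray(t,p,.044) for p in((295,110),(336,108),(338,139),(298,140))])
E
```

```text
['Unreachable', 'close_job', 'get_state', 'pinch_z']
[[ 0.6664  0.1468  0.012 ]
 [ 0.6369 -0.309   0.012 ]
 [ 0.3197 -0.2908  0.012 ]
 [ 0.3501  0.1639  0.012 ]]
[np.float64(0.45683066428896263), np.float64(0.31764810946201505), np.float64(0.45576059455780316), np.float64(0.3166980966853795)]
centre [ 0.4933 -0.0723] yaw -3.5762673350305714
hinge3 [np.float64(0.5399067473271801), np.float64(-0.12779612227340195), 0.042] bar [np.float64(0.5961969168700346), np.float64(-0.13131419174922196), 0.0625]
tipbox corner [array([ 0.7524, -0.0361,  0.044 ]), array([ 0.7565, -0.1234,  0.044 ]), array([ 0.6897, -0.127 ,  0.044 ]), array([ 0.6878, -0.0423,  0.044 ])]
```

View pics/topz.png

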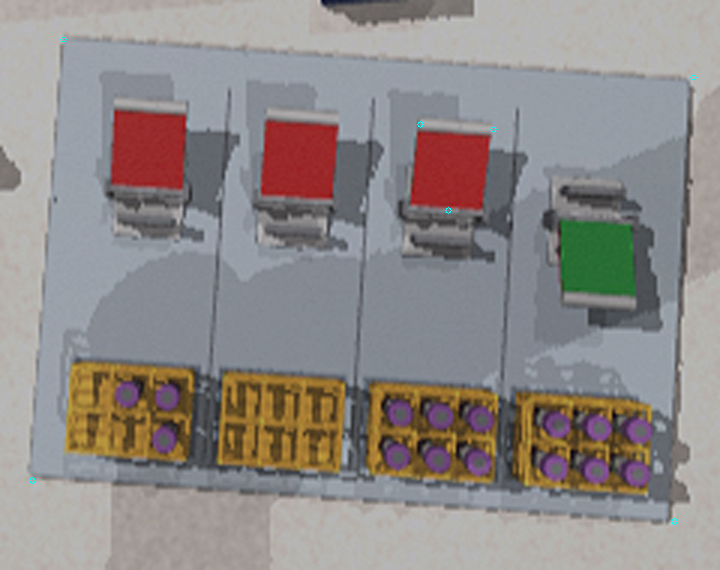

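View pics/sidez.png

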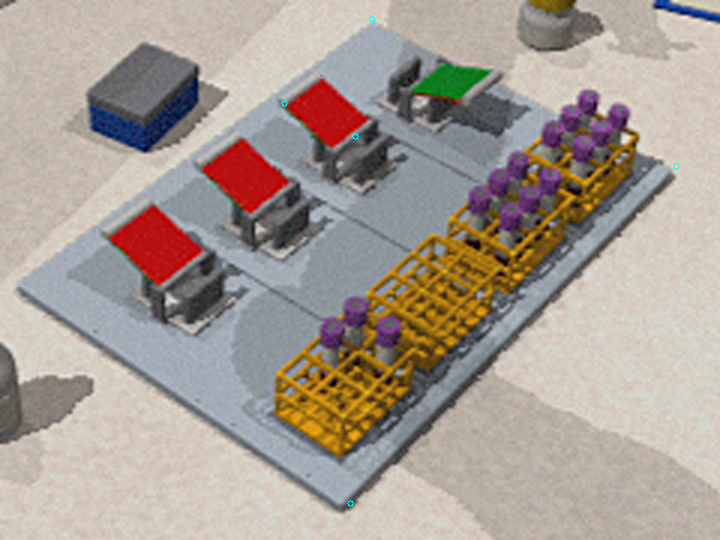

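Confirmed: lanes 1 and 2 (from +y) are part filled and empty, with red tags. Lanes 3 and 4 are full, with tags red and green. Board side lengths come out at 457 x 317 mm against the given 460 x 320, and the predicted bar points land on the tag 3 bar in both views. So the only flip needed is lane 3, with its bar at (0.596, -0.131, 0.0625). I'll travel there high with the fingers shut.

play_rows --targets '[[[0, 0, 0], [28.7, -13.8, 0], 0], [[0, 0, 0], [28.7, -13.8, 0], 0], [[0, 0, 0], [28.7, -13.8, 0], 0], [[0, 0, 0], [28.7, -13.8, 0], 0], [[0, 0, 0], [28.7, -13.8, 0], 0], [[0, 0, 0], [28.7, -13.8, 0], 0], [[0, 0, 0], [28.7, -13.8, 0], 0], [[0, 0, 0], [28.7, -13.8, 0], 0], [[0, 0, 0], [28.7, -13.8, 0], 0], [[0, 0, 0], [28.7, -13.8, 0], 0], [[0, 0, 0], [28.7, -13.8, 0], 0], [[0, 0, 0], [28.7, -13.8, 0], 0], [[0, 0, 0], [28.7, -13.8, 0], 0], [[0, 0, 0], [28.7, -13.8, 0], 0], [[0, 0, 0], [28.7, -13.8, 0], 0], [[0, 0, 0], [28.7, -13.8, 0], 0], [[0, 0, 0], [28.7, -13.8, 0], 0], [[0, 0, 0], [28.7, -13.8, 0], 0]]'

```text
t: 1.7
tcp_pos: [0.6409, -0.1338, 0.2312]
eef_rot: [[0.899, 0.437, -0.0], [0.437, -0.899, 0.0], [-0.0, -0.0, -1.0]]
force: [0.0, 0.4, 0.1]
gripper_width: -0.0002
grasp_force: 0.0
```

play_rows --targets '[[[0, 0, 5.9], [0, 0, 0], 0], [[0, 0, 5.9], [0, 0, 0], 0], [[0, 0, 5.9], [0, 0, 0], 0], [[0, 0, 5.9], [0, 0, 0], 0], [[0, 0, 5.9], [0, 0, 0], 0], [[0, -5, 0], [0, 0, 0], 0], [[0, -5, 0], [0, 0, 0], 0], [[0, -5, 0], [0, 0, 0], 0], [[0, -5, 0], [0, 0, 0], 0], [[0, -5, 0], [0, 0, 0], 0], [[0, -5, 0], [0, 0, 0], 0], [[0, -5, 0], [0, 0, 0], 0], [[0, -5, 0], [0, 0, 0], 0], [[0, 0, 0], [0, 0, 0], 0], [[0, 0, 0], [0, 0, 0], 0]]'

```text
t: 2.95
tcp_pos: [0.6357, -0.1284, 0.2429]
eef_rot: [[0.82, -0.045, -0.571], [-0.047, -0.999, 0.012], [-0.57, 0.017, -0.821]]
force: [-0.2, 0.2, 1.6]
gripper_width: -0.0001
grasp_force: 0.0
```

```bash
cat > st.py <<'E'
from h import *
import sys
st=ctrl.get_state();R=np.array(st["eef_rot"]);p=np.array(st["tcp_pos"])
print(st["t"],p,st["force"],np.array(st["q"]));print(R)
q=p
for a in sys.argv[1:]:
    T=np.array([float(v) for v in a.split(",")]);print(T,"tool mm",(R.T@(T-q)*1000).round(1));q=T
E
python3 st.py .64,-.134,.1 .628,-.133,.045 .600,-.1315,.045
```

```text
2.95 [ 0.6357 -0.1284  0.2429] [-0.2043  0.2076  1.5862] [  4.954   46.5442   2.263   48.3746   1.9576 119.7341 -85.4515]
[[ 0.82   -0.0454 -0.5706]
 [-0.0472 -0.9988  0.0116]
 [-0.5705  0.0175 -0.8211]]
[ 0.64  -0.134  0.1  ] tool mm [ 85.3   2.9 114.8]
[ 0.628 -0.133  0.045] tool mm [21.5 -1.4 52. ]
[ 0.6    -0.1315  0.045 ] tool mm [-23.   -0.2  16. ]
```

Joint 6 has reached its range, so the tilt came out at 35°. I'll ease the tilt slightly and lower outside the bar.

play_rows --targets '[[[0, 3, 0], [0, 0, 0], 0], [[0, 0, 0], [10.6, 0.4, 14.4], 0], [[0, 0, 0], [10.6, 0.4, 14.4], 0], [[0, 0, 0], [10.6, 0.4, 14.4], 0], [[0, 0, 0], [10.6, 0.4, 14.4], 0], [[0, 0, 0], [10.6, 0.4, 14.4], 0], [[0, 0, 0], [10.6, 0.4, 14.4], 0], [[0, 0, 0], [10.6, 0.4, 14.4], 0], [[0, 0, 0], [10.6, 0.4, 14.4], 0], [[0, 0, 0], [0, 0, 0], 0]]'

```text
t: 3.78
tcp_pos: [0.6452, -0.1358, 0.0979]
eef_rot: [[0.847, -0.047, -0.529], [-0.049, -0.999, 0.011], [-0.529, 0.016, -0.848]]
force: [0.3, -0.4, -0.5]
gripper_width: -0.0
grasp_force: 0.0
```

```bash
python3 st.py .632,-.133,.042 .600,-.1315,.042 .597,-.131,.066 .585,-.130,.085 .565,-.129,.098 .535,-.127,.106; python3 - <<'E'
from h import *
s=snapshot("side");cv2.imwrite("pics/s1.png",cv2.convertScaleAbs(cv2.resize(s["frame"][60:300,150:450],None,fx=2.5,fy=2.5),alpha=1.5))
E
```

```text
3.7833 [ 0.6452 -0.1358  0.0979] [ 0.2682 -0.371  -0.5498] [  5.7293  49.8961   1.4943  58.2696   1.9747 103.6469 -86.0484]
[[ 0.8472 -0.0474 -0.5291]
 [-0.0488 -0.9987  0.0113]
 [-0.529   0.0163 -0.8485]]
[ 0.632 -0.133  0.042] tool mm [18.2 -3.  54.5]
[ 0.6    -0.1315  0.042 ] tool mm [-27.2   0.   16.9]
[ 0.597 -0.131  0.066] tool mm [-15.3   0.  -18.8]
[ 0.585 -0.13   0.085] tool mm [-20.3  -0.1  -9.8]
[ 0.565 -0.129  0.098] tool mm [-23.9   0.2  -0.4]
[ 0.535 -0.127  0.106] tool mm [-29.7  -0.4   9.1]
```

View pics/s1.png

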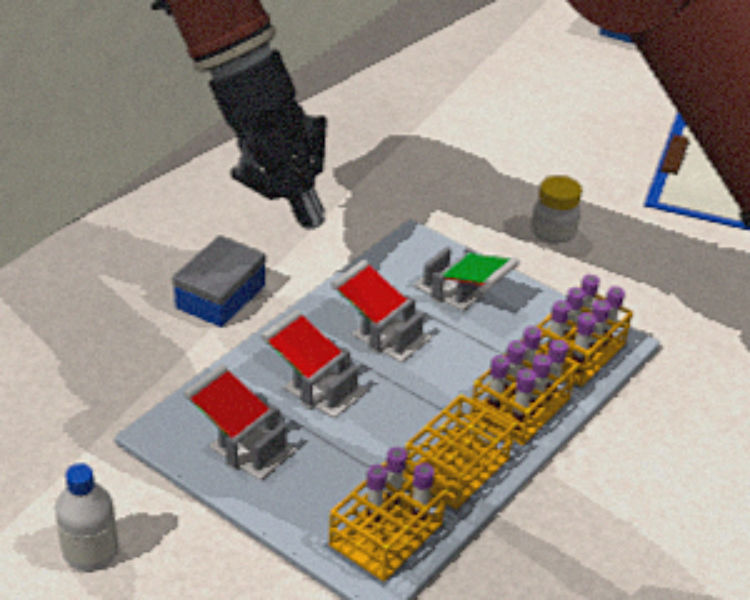

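The arm stands clear, with the fingertip (315,222) beyond the tag 3 bar and well above the tip box. Joint 6 has headroom again, so I'll tilt 8° more for a better lift under the bar.

play_rows --targets '[[[0, -4, 0], [0, 0, 0], 0], [[0, -4, 0], [0, 0, 0], 0], [[0, 0, 0], [0, 0, 0], 0]]'

```text
t: 4.08
tcp_pos: [0.6461, -0.1349, 0.0982]
eef_rot: [[0.763, -0.046, -0.645], [-0.046, -0.999, 0.017], [-0.645, 0.016, -0.764]]
force: [-0.5, 1.3, -2.9]
gripper_width: 0.0
grasp_force: 0.0
```

```bash
python3 st.py .632,-.1335,.040 .603,-.1317,.044 .586,-.1307,.072 .557,-.1289,.086 .530,-.1272,.087 .62,-.1327,.14
```

```text
4.0833 [ 0.6461 -0.1349  0.0982] [-0.5085  1.2551 -2.8879] [  5.3361  57.2395   2.1774  48.6555   1.9709 114.1334 -85.6506]
[[ 0.7628 -0.0461 -0.645 ]
 [-0.0457 -0.9988  0.0175]
 [-0.645   0.0161 -0.764 ]]
[ 0.632  -0.1335  0.04  ] tool mm [26.7 -1.7 53.6]
[ 0.603  -0.1317  0.044 ] tool mm [-24.8  -0.4  15.7]
[ 0.586  -0.1307  0.072 ] tool mm [-31.1   0.2 -10.4]
[ 0.557  -0.1289  0.086 ] tool mm [-31.2  -0.2   8. ]
[ 0.53   -0.1272  0.087 ] tool mm [-21.3  -0.4  16.7]
[ 0.62   -0.1327  0.14  ] tool mm [ 34.7   2.2 -98.6]
```

Next I'll go down, in under the bar, and begin lifting.

play_rows --targets '[[[0, 0, 0], [6.7, -0.4, 13.4], 0], [[0, 0, 0], [6.7, -0.4, 13.4], 0], [[0, 0, 0], [6.7, -0.4, 13.4], 0], [[0, 0, 0], [6.7, -0.4, 13.4], 0], [[0, 0, 0], [-6.2, 0, 3.9], 0], [[0, 0, 0], [-6.2, 0, 3.9], 0], [[0, 0, 0], [-6.2, 0, 3.9], 0], [[0, 0, 0], [-6.2, 0, 3.9], 0], [[0, 0, 0], [-6.2, 0, -2], 0], [[0, 0, 0], [-6.2, 0, -2], 0], [[0, 0, 0], [0, 0, 0], 0]]'

```text
t: 5.0
tcp_pos: [0.5978, -0.1323, 0.0592]
eef_rot: [[0.77, -0.047, -0.637], [-0.047, -0.999, 0.016], [-0.637, 0.017, -0.771]]
force: [0.1, -0.5, 0.1]
gripper_width: 0.0
grasp_force: 0.1
```

```bash
python3 st.py .586,-.1307,.072 .557,-.1289,.086 .530,-.1272,.087; python3 - <<'E'
from h import *
s=snapshot("side");cv2.imwrite("pics/s2.png",cv2.convertScaleAbs(cv2.resize(s["frame"][100:260,190:410],None,fx=3.5,fy=3.5),alpha=1.6))
E
```

```text
5.0 [ 0.5978 -0.1323  0.0592] [ 0.1315 -0.4908  0.1036] [  5.5531  52.1226   1.6689  62.4488   2.3102 104.8432 -86.1871]
[[ 0.7697 -0.0466 -0.6368]
 [-0.047  -0.9988  0.0164]
 [-0.6367  0.0173 -0.7709]]
[ 0.586  -0.1307  0.072 ] tool mm [-17.3  -0.9  -2.3]
[ 0.557  -0.1289  0.086 ] tool mm [-31.3  -0.2   7.7]
[ 0.53   -0.1272  0.087 ] tool mm [-21.5  -0.4  16.4]
```

View pics/s2.png

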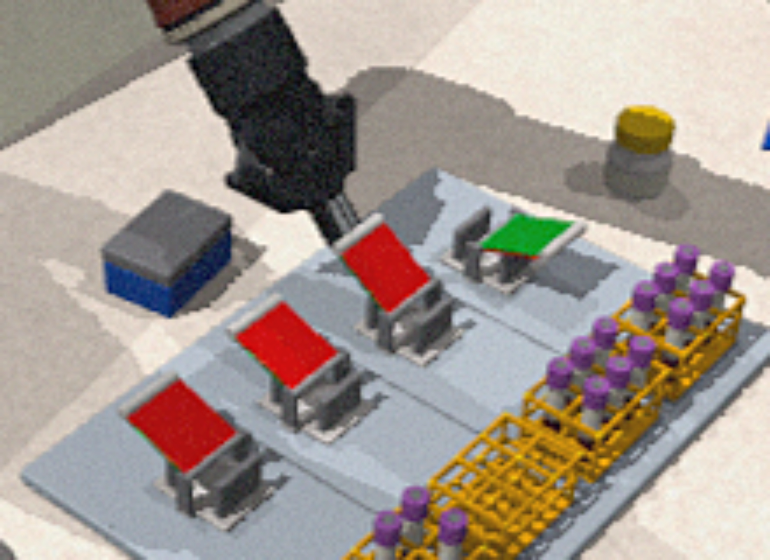

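The tag 3 bar (357,238) is riding up on the fingertip. I'll carry it over the top and then back away along the finger axis.

play_rows --targets '[[[0, 0, 0], [-5.8, -0.3, -0.8], 0], [[0, 0, 0], [-5.8, -0.3, -0.8], 0], [[0, 0, 0], [-5.8, -0.3, -0.8], 0], [[0, 0, 0], [-6.3, 0, 1.5], 0], [[0, 0, 0], [-6.3, 0, 1.5], 0], [[0, 0, 0], [-6.3, 0, 1.5], 0], [[0, 0, 0], [-6.3, 0, 1.5], 0], [[0, 0, 0], [-6.3, 0, 1.5], 0], [[0, 0, 0], [-4.3, 0, 3.3], 0], [[0, 0, 0], [-4.3, 0, 3.3], 0], [[0, 0, 0], [-4.3, 0, 3.3], 0], [[0, 0, 0], [-4.3, 0, 3.3], 0], [[0, 0, 0], [-4.3, 0, 3.3], 0], [[0, 0, 0], [0, 0, 0], 0], [[0, 0, 0], [0, 0, 0], 0]]'

```text
t: 6.3
tcp_pos: [0.529, -0.1276, 0.085]
eef_rot: [[0.767, -0.046, -0.64], [-0.046, -0.999, 0.017], [-0.64, 0.017, -0.768]]
force: [0.2, -0.0, -0.3]
gripper_width: 0.0001
grasp_force: 0.0
```

play_rows --targets '[[[0, 0, 0], [0, 0, -10], 0], [[0, 0, 0], [0, 0, -15], 0], [[0, 0, 0], [0, 0, -20], 0], [[0, 0, 0], [0, 0, -20], 0], [[0, 0, 0], [0, 0, -20], 0], [[0, 0, 0], [0, 0, -20], 0], [[0, 0, 0], [0, 0, -15], 0], [[0, 0, 0], [0, 0, 0], 0], [[0, 0, 0], [0, 0, 0], 0], [[0, 0, 0], [0, 0, 0], 0], [[0, 0, 0], [0, 0, 0], 0], [[0, 0, 0], [0, 0, 0], 0]]'

```text
t: 7.3
tcp_pos: [0.6054, -0.1295, 0.1765]
eef_rot: [[0.766, -0.046, -0.641], [-0.046, -0.999, 0.017], [-0.641, 0.017, -0.767]]
force: [0.1, -0.5, -0.4]
gripper_width: -0.0003
grasp_force: 0.0
```

```bash
python3 st.py; python3 - <<'E'
from h import *
s=snapshot("side");cv2.imwrite("pics/s3.png",cv2.convertScaleAbs(cv2.resize(s["frame"][100:320,160:420],None,fx=2.7,fy=2.7),alpha=1.6))
E
```

```text
7.3 [ 0.6054 -0.1295  0.1765] [ 0.0731 -0.4777 -0.391 ] [  5.097   48.       2.2336  55.8061   2.2054 115.9255 -85.5672]
[[ 0.7661 -0.0464 -0.641 ]
 [-0.0463 -0.9988  0.0168]
 [-0.641   0.0168 -0.7673]]
```

View pics/s3.png

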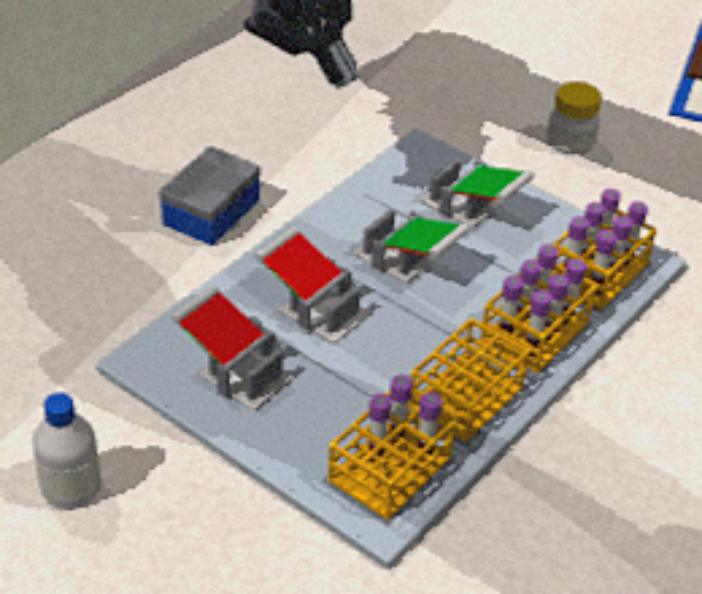

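Tag 3 (423,235) and tag 4 (490,182) now lie green side up by the full racks. The other two (300,265 and 220,328) stay red, nothing else has moved, and the arm is clear.

```bash
python3 -c "
from bench import ctrl
print(ctrl.close_job())"
```

```text
the job is handed in; nothing more can be done
None
```

The job is handed in: I flipped the one wrong tag (lane y = -52.5), and the last picture showed both full racks green, the other two red and nothing else moved.

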